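Set the nut driver's torque selector to step six and confirm

ROBOT

A 6-joint arm with a two-finger parallel gripper is mounted at the origin on the work surface. World frame = base frame: x ahead of the robot, y to its left, z up, the work surface at z = 0. Lengths are in m, angles in rad, forces in N, time in s.
With the tool pointing down it reaches from about 0.35 to 0.725 m from the base axis. Payload 4.3 kg.
Tool frame: the origin (TCP) lies at the very end of the fingers, on their centre line; the grasp point (between the pads) lies 19 mm behind it; z points along the fingers, y is the direction in which the jaws open and shut (so a half turn about z gives the same grasp; the last joint's range is limited). The gripper opens to 85 mm and grips with 20 to 120 N. Pads are 22 mm wide; open, the fingers measure 114 mm over their backs; the gripper's body (76 mm by 85 mm) begins 54 mm behind the grasp point. The pads swing forward as they close: fully open they stand 13 mm farther back than shut.
Start: joints at [-1.368, 0.377, 0.081, 1.274, 0, 1.46], TCP at [0.177, -0.547, 0.231] pointing down, gripper open.
Joint ranges: [-2.72, 2.72], [-0.84, 1.66], [-1.02, 1.22], [-1.77, 2.12], [-1.37, 1.28], [-3.14, 3.14]. Speed limits (rad/s): [2.57, 2.57, 3.14, 3.14, 3.14, 3.14].

INTERFACE

Orientations are given as a 3x3 rotation matrix whose columns are the frame's x, y, z axes.
In Python, from rig import * gives the robot as it stands.
- The arm moves only by the shell command python3 -m pendant 'ROWS' [OPENING] [FORCE]. ROWS is JSON, a list of rows, each a list of 6 numbers: the shift along the tool's x, y, z in cm, then the turn, a rotation vector about the tool's x, y, z in rad. A call has 1 to 10 rows; each row shifts and turns the commanded pose from where the row before left it, along the tool's axes as they then stand; what a row does not reach is not made up. A row lasts 1/10 s, in which the tool goes at most 50 mm and 8.59 degrees, less where a joint would pass 70% of its speed; a pose out of reach is approached as far as the arm can. A call with a gripper value outside its range is refused whole. OPENING is the finger opening in cm, from 0 to 8.54, set as the call begins (- or left out, the last holds). The fingers move at their own pace and stop on an object; FORCE is the grip in N (left out, the last holds). Time passes only in rows, so rows that do not move let the fingers close. It gives the time, the measured TCP pose, the force and the opening at its end, in the units of the state.
- read_state(): the state, without advancing time (a new reading comes with each control period).
- grab_frame(name): name is "scene" or "top" or "wrist"; returns the picture (420x560x3 uint8, red, green, blue); there is no depth.
- camera_info(name): a dict with "fx", "fy", "cx", "cy" (pixels), "k1" (the pictures are not rectified: a ray, as slopes to the right and down, at radius r is drawn at 1 + k1 r^2 times it, then the intrinsics apply), "extrinsics" (4x4, takes a point from camera to world coordinates). Camera axes: x right, y up, looking along -z (the intrinsics and any distortion apply to the point x, -y, -z); pixel columns grow to the right and rows downward; lengths in m; the calibration is good to about 2 mm. A picture is of the moment at which its call begins: read the wrist's pose just before it. camera_info takes no time and is no camera call; for the wrist camera it gives the pose at the moment of the call.
- hand_in(): hands the job in, once; it reports no verdict.
The state is a dict: "t": time; "q": joint angles; "joint_velocities": joint speeds; "joint_efforts": joint torques, N m; "tool_pos": TCP position; "ee_rot": TCP orientation; "ft_force": force on the tool from outside, world axes, zero at the start; "torque": the same for the moment, N m; "gripper_width": finger opening in m.
Only numpy, scipy, OpenCV 4.12 (cv2) and the standard library are available. Lean on these libraries where they do the work, as an engineer would, in place of code of your own. Each camera call takes 0.05 s, during which the arm holds its last target.

TASK

Set the nut driver's controller to torque step six: with a fingertip push the selector handle round from its side, click by click, until it rests at the sixth of its seven marks (counted clockwise, the first being the leftmost as seen from the robot), then press the round metal button on the controller fully down and let it come back up. Press the button only once the selector is at step six. Only push: do not pinch or force the handle, do not lift or shift the controller, and leave the nut, bolts, plates and spanner where they are.

Things in the scene. Friction and masses are not known exactly. Their poses are not given: they have to be found in the camera images.
- controller: White box controller, loose on the bench on rubber feet, ~4 kg, 190 mm (its x) by 230 mm (its y), flat grey top 85 mm above the bench. Origin: centre of its underside; x points away from the robot, y left, z up; turned by up to 26 degrees. On top: the selector, seven dark marks in a half circle on its far side, 71 mm from its axis; the button near right; a nut in the near left corner.
- selector_axis (a point): Point where the selector's upright turning axis meets the controller's top: x 0, y +30 mm from the controller's centre, 85 mm above the bench; its axes are the controller's.
- selector (a joint): Selector angle in rad, growing clockwise from above, stops at 0 and 3.142. Seven spring detents 0.524 apart: step n rests at 0.524*(n-1), step six at 2.618. The handle points along the controller's +y (left) at 0, +x (away) at 1.571, -y (right) at 3.142. Starts in step 1 to 4. A detent resists with about 3 N at 45 mm from the axis; past half way the handle snaps ahead to the next step and stays.
- handle: Black bar handle of the selector, 14 mm wide, upright sides; reaches from 16 mm behind the axis to 60 mm ahead (the pointing end, white line on top). Underside 8 mm, top 34 mm above the controller's top; a hub of 21 mm radius, 8 mm high, lies under it. Origin on the turning axis at the height of the controller's top; its +y runs to the pointing end.
- pointer_tip (a point): End of the handle's pointer: on its top, 60 mm from the turning axis, 34 mm above the controller's top.
- confirm (a joint): Button travel in m: 0 up, 0.006 fully down; a spring of 5 N at full travel brings it back up.
- confirm_top (a point): Centre of the top of the round metal button (28 mm across, in a dark housing), 22 mm above the controller's top when up; pressed straight down. It lies 58 mm nearer the robot and 78 mm to the right of the controller's centre (controller frame).
- nut: The loose nut lying on the controller's top, near left corner: outside diameter 28 mm, 12 mm high. To be left alone. Origin: centre of its underside.
- bolt: A loose bolt standing on its head to the right of the controller, 28 mm across, 55 mm tall. To be left alone. Origin: centre of its underside.
- bolt2: A loose bolt standing on its head to the left of the controller, 28 mm across, 40 mm tall. To be left alone. Origin: centre of its underside.
- splice: A loose joint plate 100 x 60 mm with four bolts (20 mm high in all), left of the controller. To be left alone. Origin: centre of its underside.
- splice2: A loose joint plate 100 x 60 mm with two bolts (20 mm high in all), right of the controller. To be left alone. Origin: centre of its underside.
- spanner: A loose spanner lying flat on the bench along the controller's far side. To be left alone. Origin: centre of its underside.

How it is judged:
By the outcome, as a careful person would: the job done as asked, in the order asked, and still so for the second after the job is handed in, with the robot touching nothing.
It also fails if it takes over 51 s, if anything falls off the work surface, if the arm or the gripper's body presses on something with over 40 N, if the wrist force passes 120 N, or if a joint passes its speed limit or range.

## Working session

There is one attempt and no reset: what is moved stays moved. The work goes in short steps, Python scripts to look and compute and a shell command to move; the robot and the scene stay as the last step left them, time stands still between calls to the robot, and variables do not carry over. Pictures are saved under pics/ and viewed, and the job is handed in when it is done.

```bash
mkdir -p pics; ls
python3 - <<'E'
from rig import *
import cv2
s=read_state();print(s['t'],s['tool_pos'],s['ee_rot'],s['gripper_width'])
for n in("top","scene"):
    f=grab_frame(n);cv2.imwrite(f'pics/{n}0.png',f[:,:,::-1]);c=camera_info(n);print(n,{k:c[k] for k in c})
E
```

```text
pics
0.0 [ 0.17680706 -0.54647043  0.23036205] [[ 9.51477487e-01  3.07718070e-01 -4.25018594e-04]
 [ 3.07718302e-01 -9.51475521e-01  1.94419840e-03]
 [ 1.93870191e-04 -1.98064701e-03 -9.99998020e-01]] 0.08537360638430282
top {'fx': 495.33395391319874, 'fy': 495.33395391319874, 'cx': 280.1941543106617, 'cy': 212.9087774421682, 'k1': -0.03800534192139985, 'extrinsics': array([[ 0.07346792,  0.97573222, -0.20627434,  0.33561305],
       [-0.99729627,  0.07221441, -0.01360982,  0.0425036 ],
       [ 0.00161644,  0.20671652,  0.97839954,  1.27508631],
       [ 0.        ,  0.        ,  0.        ,  1.        ]])}
scene {'fx': 535.139592978886, 'fy': 535.139592978886, 'cx': 273.77794780270074, 'cy': 205.87396670352732, 'k1': 0.013464397891010673, 'extrinsics': array([[-0.24095968, -0.58859548,  0.77168244,  1.45938163],
       [ 0.97049917, -0.13928369,  0.196803  ,  0.28178198],
       [-0.00835458,  0.79633876,  0.60479318,  0.77915282],
       [ 0.        ,  0.        ,  0.        ,  1.        ]])}
```

View pics/top0.png

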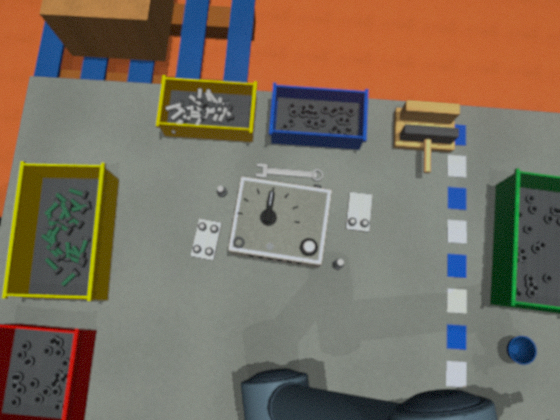

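View pics/scene0.png

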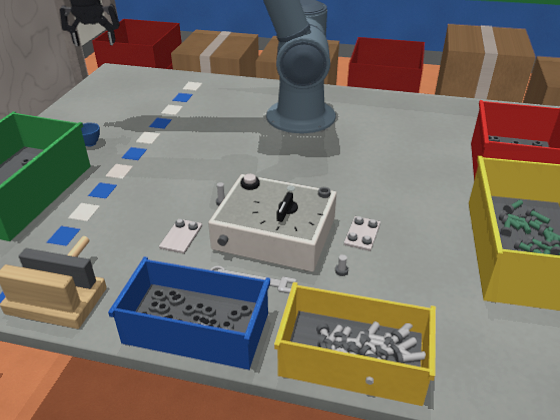

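The top view shows the controller near (280,220), the selector hub near (268,215) with its handle pointing up to about (271,190), the button at (309,247) and the nut at (238,242). I'll measure these on an enlarged crop.

```bash
cat > h.py <<'E'
from rig import *
import numpy as np, cv2
def ray(n,u,v,c=None):
    c=c or camera_info(n); x=(u-c['cx'])/c['fx'];y=(v-c['cy'])/c['fy'];
    a=np.array([x,y])
    b=a.copy()
    for _ in range(20): b=a/(1+c['k1']*(b@b))
    E=c['extrinsics'];return E[:3,3],E[:3,:3]@np.array([b[0],-b[1],-1])
def pt(n,u,v,z,c=None):
    o,d=ray(n,u,v,c);return o+d*(z-o[2])/d[2]
def proj(n,p,c=None):
    c=c or camera_info(n);E=c['extrinsics'];q=E[:3,:3].T@(np.array(p)-E[:3,3]);a=np.array([q[0],-q[1]])/-q[2]
    a=a*(1+c['k1']*(a@a));return a*[c['fx'],c['fy']]+[c['cx'],c['cy']]
E
python3 - <<'E'
from h import *
f=cv2.imread('pics/top0.png');x0,y0,S=185,150,4
c=cv2.resize(f[150:280,185:385],None,fx=4,fy=4,interpolation=cv2.INTER_CUBIC);cv2.imwrite('pics/topc.png',c)
f=cv2.imread('pics/scene0.png')
c=cv2.resize(f[165:295,155:355],None,fx=4,fy=4,interpolation=cv2.INTER_CUBIC);cv2.imwrite('pics/scenec.png',c)
E
```

```text
(no output)
```

View pics/topc.png

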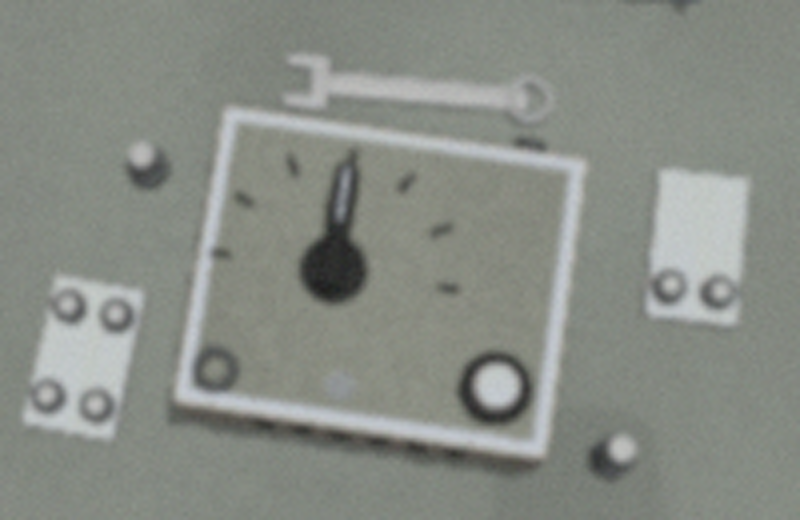

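View pics/scenec.png

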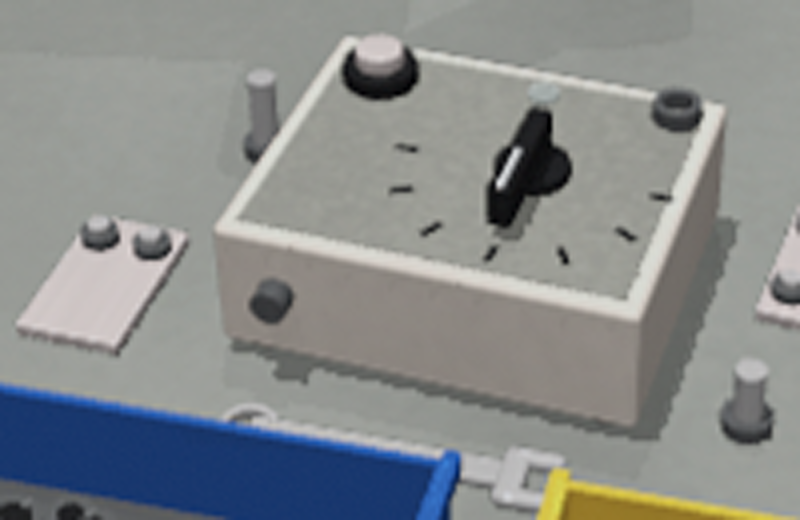

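The handle covers mark 4, so the selector is at step 4 and needs two clicks clockwise. In the crop, marks 1 to 3 and 5 to 7 are at (221,253), (245,200), (293,165), (407,182), (441,230) and (448,288).

Run:
```python
from h import *
from scipy.optimize import least_squares
T=lambda U,V:(185+(U+.5)/4-.5,150+(V+.5)/4-.5)
S=lambda U,V:(155+(U+.5)/4-.5,165+(V+.5)/4-.5)
# marks
M={1:(221,253),2:(245,200),3:(293,165),5:(407,182),6:(441,230),7:(448,288)}
MS={1:(661,196),2:(625,235),3:(563,256),4:(490,254),5:(431,229),6:(401,189),7:(406,148)}
def loc(n):
    a=.5236*(n-1);return np.array([.071*np.sin(a),.03+.071*np.cos(a)])
def fit(A,B):
    A=np.array(A);B=np.array(B)
    def r(p):
        c,s=np.cos(p[2]),np.sin(p[2]);return (A@np.array([[c,s],[-s,c]])+p[:2]-B).ravel()
    q=least_squares(r,[.4,0,0]);return q.x,np.abs(q.fun).max()
for nm,D,F in(('top',M,T),('scene',MS,S)):
    P=[pt(nm,*F(*v),.085)[:2] for v in D.values()]
    x,e=fit([loc(n) for n in D],P)
    print(nm,'pose',x,'deg',np.degrees(x[2]),'err',e)
    b=F(495,387) if nm=='top' else F(380,50)
    p=pt(nm,*b,.107);print(' button meas',p)
    c,s=np.cos(x[2]),np.sin(x[2]);R=np.array([[c,-s],[s,c]])
    print(' button pred',R@[-.058,-.078]+x[:2],'axis',R@[0,.03]+x[:2])
    cor=[(229,108),(585,160),(546,458),(176,403)] if nm=='top' else [(640,310),(216,228),(350,40),(722,105)]
    print(' corners',[pt(nm,*F(*k),.085)[:2].round(4) for k in cor])
    print(' pred', [(R@np.array(k)+x[:2]).round(4) for k in [(.095,.115),(.095,-.115),(-.095,-.115),(-.095,.115)]])
    for nn,l in (('bolt',(622,445)),('bolt2',(143,153))):
        if nm=='top': print(nn,pt(nm,*F(*l),.055 if nn=='bolt' else .04))
```

```text
top pose [ 0.57119289  0.05784138 -0.08097965] deg -4.639792124751114 err 0.0006938329343859628
 button meas [ 0.5057297  -0.01403181  0.107     ]
 button pred [ 0.50707345 -0.01521132] axis [0.57361963 0.08774307]
 corners [array([0.6717, 0.1612]), array([ 0.6547, -0.062 ]), array([ 0.4682, -0.0484]), array([0.485 , 0.1766])]
 pred [array([0.6752, 0.1648]), array([ 0.6566, -0.0645]), array([ 0.4672, -0.0491]), array([0.4858, 0.1801])]
bolt [ 0.48301347 -0.09703152  0.055     ]
bolt2 [0.65038806 0.21827273 0.04      ]
scene pose [ 0.57096454  0.05604938 -0.07542596] deg -4.321588942298677 err 0.0010647527405540647
 button meas [ 0.51102728 -0.01511903  0.107     ]
 button pred [ 0.5072518  -0.01735829] axis [0.57322517 0.08596409]
 corners [array([0.6696, 0.1625]), array([ 0.657 , -0.0622]), array([ 0.474 , -0.0447]), array([0.4888, 0.1753])]
 pred [array([0.6744, 0.1636]), array([ 0.657 , -0.0658]), array([ 0.4676, -0.0515]), array([0.4849, 0.1779])]
```

```bash
python3 -m pendant '[[3.1,-2.4,0,0,0,0],[3.1,-2.4,0,0,0,0],[3.1,-2.4,0,0,0,0],[3.1,-2.4,0,0,0,0],[3.1,-2.4,0,0,0,0],[3.1,-2.4,0,0,0,0],[3.1,-2.4,0,0,0,0],[3.1,-2.4,0,0,0,0],[3.1,-2.4,0,0,0,0],[3.1,-2.4,0,0,0,0]]' 0 20
python3 -m pendant '[[3,-2.4,0,0,0,0],[3,-2.4,0,0,0,0],[3,-2.4,0,0,0,0],[3,-2.4,0,0,0,0],[3,-2.4,0,0,0,0],[3,-2.4,0,0,0,0],[3,-2.4,0,0,0,0],[3,-2.4,0,0,0,0],[3,-2.4,0,0,0,0],[3,-2.4,0,0,0,0]]'
python3 -m pendant '[[0,0,0,0,0,-0.13],[0,0,0,0,0,-0.13],[0,0,0,0,0,-0.13],[0,0,0,0,0,-0.13],[0,0,0,0,0,-0.13],[0,0,0,0,0,-0.13],[0,0,0,0,0,-0.13],[0,0,0,0,0,-0.13],[0,0,0,0,0,-0.13],[0,0,0,0,0,0]]'
cat > plan.py <<'E'
# prints tool-frame shift (cm) and yaw turn to stand beside the handle at angle th, with gap g
import sys; from h import *
AX=np.array([.5734,.087]);YAW=np.radians(-4.5)
def target(th,g,r=.043):
    c,s=np.cos(YAW),np.sin(YAW);R=np.array([[c,-s],[s,c]])
    h=R@[np.sin(th),np.cos(th)];p=R@[np.cos(th),-np.sin(th)]
    return AX+r*h-(.018+g)*p,-p
def to(xy,z,xd=None):
    s=read_state();R=s['ee_rot'];d=R.T@(np.array([*xy,z])-s['tool_pos'])*100
    o=[d.round(2)]
    if xd is not None:
        x=R[:2,0];o.append(('turn tool z',round(float(-np.arctan2(x[0]*xd[1]-x[1]*xd[0],x@xd)),3)))
    return o
E
python3 - <<'E'
from plan import *
s=read_state();print(s['q'],s['t'],s['ee_rot'],s['gripper_width']);
xy,xd=target(1.571,.012);print(xy,to(xy,.098,xd))
c=camera_info('wrist');f=grab_frame('wrist');cv2.imwrite('pics/w1.png',f[:,:,::-1])
f=grab_frame('top');cv2.imwrite('pics/t1.png',f[:,:,::-1])
E
```

```text
t: 1.1
tool_pos: [0.3984, -0.2218, 0.231]
ee_rot: [[0.952, 0.308, -0.0], [0.308, -0.952, 0.0], [-0.0, -0.0, -1.0]]
ft_force: [0.5, 0.0, 0.2]
gripper_width: 0.0
t: 2.1
tool_pos: [0.61, 0.0988, 0.2307]
ee_rot: [[0.951, 0.308, -0.001], [0.308, -0.951, -0.0], [-0.001, -0.0, -1.0]]
ft_force: [0.4, 0.4, 0.7]
gripper_width: 0.0005
t: 3.1
tool_pos: [0.6093, 0.0973, 0.2307]
ee_rot: [[0.088, 0.996, -0.001], [0.996, -0.088, -0.0], [-0.0, -0.001, -1.0]]
ft_force: [0.2, 0.5, -0.2]
gripper_width: 0.0003
[ 5.55842209e-02  4.68227005e-01  2.18001649e-01  1.32182028e+00
 -1.14244884e-04  1.71465715e+00] 3.1 [[ 8.81617415e-02  9.96105400e-01 -1.24103209e-03]
 [ 9.96106130e-01 -8.81620347e-02 -1.83474529e-04]
 [-2.92171884e-04 -1.22002424e-03 -9.99999213e-01]] 0.00031452190594309594
[0.61862662 0.11352457] [array([ 1.71,  0.8 , 13.27]), ('turn tool z', -0.01)]
```

View pics/w1.png

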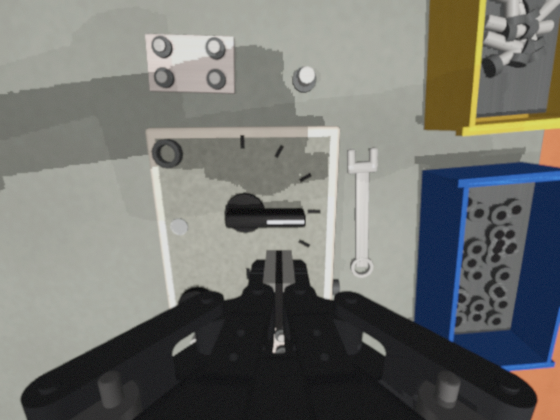

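The wrist view shows the hub near (246,212), the pointer end at (305,217), the marks at (242,142), (279,151), (306,177), (314,211) and (304,243), and the shut fingers ending near (280,255). I'll check the axis and heading with this view.

Run:
```python
from plan import *
P=np.array([pt('wrist',*k,.085)[:2] for k in [(242,142),(279,151),(306,177),(314,211),(304,243)]])
from scipy.optimize import least_squares
q=least_squares(lambda c:np.hypot(*(P-c).T)-.071,[.573,.087]);print('axis',q.x,q.fun)
h=P[3]-q.x;print('yaw',np.degrees(np.arctan2(h[1],h[0])))
print('handle tip',pt('wrist',305,217,.119)[:2],'exp',proj('wrist',[*(AX+.06*np.array([.997,-.0785])),.119]))
print('tcp px',proj('wrist',read_state()['tool_pos']))
```

```text
axis [0.57287049 0.08689929] [-4.22934571e-04 -5.62305885e-05  5.54896286e-04 -1.21846073e-04
 -3.87495136e-04]
yaw -4.5310915923467325
handle tip [0.63159066 0.08653939] exp [307.05880865 221.21555649]
tcp px [280.52617262 263.53186931]
```

```bash
python3 -m pendant '[[0.95,0.4,1.5,0,0,0],[0.95,0.4,2,0,0,0],[0,0,3,0,0,0],[0,0,3,0,0,0],[0,0,2,0,0,0],[0,0,1,0,0,0],[0,0,0.7,0,0,0],[0,0,0,0,0,0]]'
python3 - <<'E'
from plan import *
print(to(*[target(1.571,.0)[0]],.098,target(1.571,0)[1]))
f=grab_frame('wrist');cv2.imwrite('pics/w2.png',f[:,:,::-1])
f=grab_frame('scene');cv2.imwrite('pics/s2.png',cv2.resize(f[125:325,120:390,::-1],None,fx=2.9,fy=2.9))
E
```

```text
t: 4.0
tool_pos: [0.619, 0.1157, 0.0985]
ee_rot: [[0.088, 0.996, -0.001], [0.996, -0.088, -0.0], [-0.0, -0.001, -1.0]]
ft_force: [-0.3, -0.0, 0.1]
gripper_width: 0.0002
[array([-1.42, -0.01,  0.05]), ('turn tool z', -0.01)]
```

View pics/w2.png

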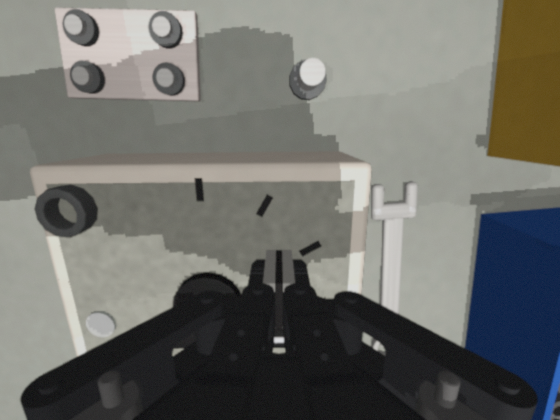

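View pics/s2.png

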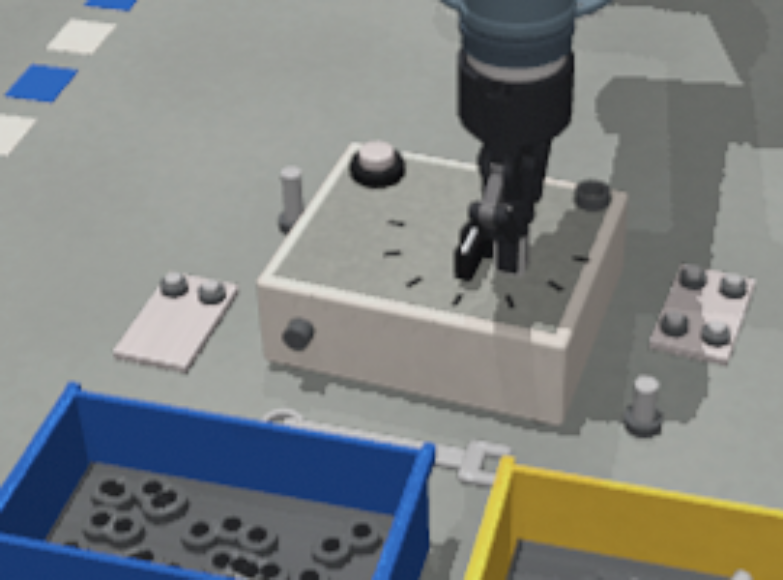

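The fingertip stands low beside the left face of the handle, with a gap of about 12 mm and nothing touched. I'll close the gap, then make the first click.

```bash
python3 -m pendant '[[-0.4,0,0,0,0,0],[-0.4,0,0,0,0,0],[-0.3,0,0,0,0,0],[-0.3,0,0,0,0,0],[0,0,0,0,0,0]]'
python3 -m pendant '[[-0.217,0.085,0,0,0,0.05],[-0.217,0.085,0,0,0,0.05],[-0.217,0.085,0,0,0,0.05],[0,0,0,0,0,0]]'
python3 -m pendant '[[-0.217,0.085,0,0,0,0.05],[-0.217,0.085,0,0,0,0.05],[-0.217,0.085,0,0,0,0.05],[0,0,0,0,0,0]]'
python3 - <<'E'
from plan import *
for t in (1.871,1.921): print(to(target(t,.0)[0],.098,target(t,0)[1]))
f=grab_frame('scene');cv2.imwrite('pics/s3.png',cv2.resize(f[125:325,120:390,::-1],None,fx=2.9,fy=2.9))
f=grab_frame('top');cv2.imwrite('pics/t3.png',cv2.resize(f[150:280,185:385,::-1],None,fx=4,fy=4))
E
```

```text
t: 4.6
tool_pos: [0.6185, 0.1018, 0.0998]
ee_rot: [[0.088, 0.996, 0.001], [0.996, -0.088, 0.001], [0.001, 0.001, -1.0]]
ft_force: [0.5, 2.0, 1.4]
gripper_width: -0.0002
t: 5.0
tool_pos: [0.62, 0.0946, 0.0995]
ee_rot: [[0.236, 0.972, 0.001], [0.972, -0.236, -0.0], [-0.0, 0.001, -1.0]]
ft_force: [0.6, 0.8, -0.0]
gripper_width: 0.0001
t: 5.4
tool_pos: [0.6201, 0.0873, 0.0991]
ee_rot: [[0.378, 0.926, -0.0], [0.926, -0.378, -0.001], [-0.001, -0.0, -1.0]]
ft_force: [-0.4, -0.9, -0.4]
gripper_width: 0.0003
[array([ 0.05, -0.03,  0.11]), ('turn tool z', -0.009)]
[array([-0.17,  0.06,  0.11]), ('turn tool z', 0.041)]
```

View pics/s3.png

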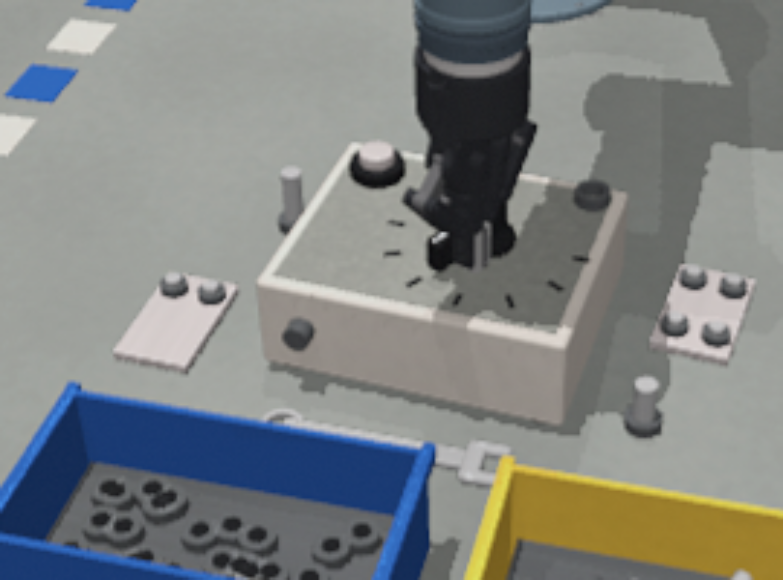

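View pics/t3.png

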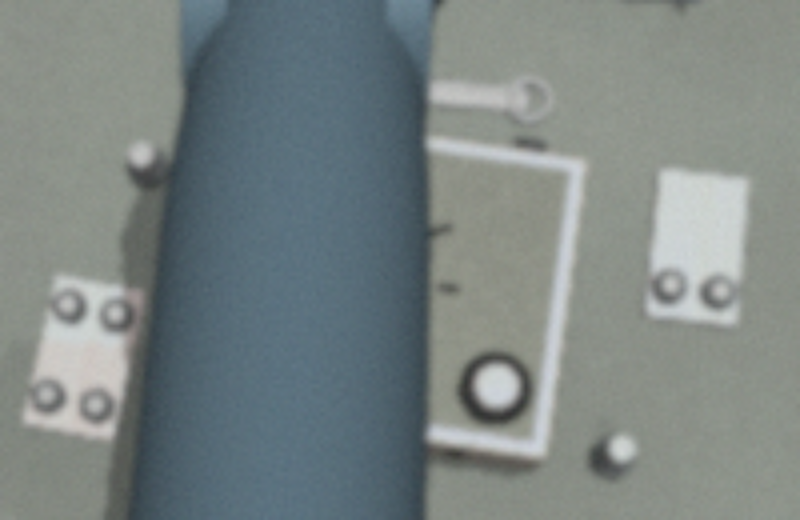

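In the scene view the pointer has left mark 4 and aims at mark 5 (413,282), and the force has dropped, so the first click is done. Next is the second.

```bash
python3 -m pendant '[[-0.217,0.085,0.02,0,0,0.05],[-0.217,0.085,0.02,0,0,0.05],[-0.217,0.085,0.02,0,0,0.05],[-0.217,0.085,0.02,0,0,0.05],[-0.217,0.085,0,0,0,0.05],[0,0,0,0,0,0]]'
python3 -m pendant '[[-0.217,0.085,0,0,0,0.05],[-0.217,0.085,0,0,0,0.05],[-0.217,0.085,0,0,0,0.05],[0,0,0,0,0,0]]'
python3 -m pendant '[[-0.217,0.085,0,0,0,0.05],[-0.217,0.085,0,0,0,0.05],[-0.217,0.085,0,0,0,0.05],[0,0,0,0,0,0]]'
python3 - <<'E'
from plan import *
print(read_state()['q'])
for t in (2.411,2.461): print(to(target(t,.0)[0],.098,target(t,0)[1]))
f=grab_frame('scene');cv2.imwrite('pics/s4.png',cv2.resize(f[125:325,120:390,::-1],None,fx=2.9,fy=2.9))
f=grab_frame('wrist');cv2.imwrite('pics/w4.png',f[:,:,::-1])
E
```

```text
t: 6.1
tool_pos: [0.6189, 0.0766, 0.0983]
ee_rot: [[0.595, 0.804, -0.0], [0.804, -0.595, 0.001], [0.001, -0.001, -1.0]]
ft_force: [0.7, 2.2, -0.5]
gripper_width: 0.0001
t: 6.5
tool_pos: [0.6165, 0.0694, 0.0984]
ee_rot: [[0.708, 0.706, -0.0], [0.706, -0.708, -0.001], [-0.001, 0.0, -1.0]]
ft_force: [0.1, 0.9, 0.2]
gripper_width: -0.0002
t: 6.9
tool_pos: [0.6133, 0.063, 0.0984]
ee_rot: [[0.805, 0.593, -0.001], [0.593, -0.805, -0.001], [-0.001, 0.0, -1.0]]
ft_force: [-0.2, -0.1, 0.4]
gripper_width: -0.0002
[-3.12001799e-05  5.26653874e-01 -3.55440705e-02  1.00917055e+00
 -9.40743099e-04  2.50700893e+00]
[array([ 0.08, -0.03,  0.04]), ('turn tool z', -0.018)]
[array([-0.13,  0.05,  0.04]), ('turn tool z', 0.032)]
```

View pics/s4.png

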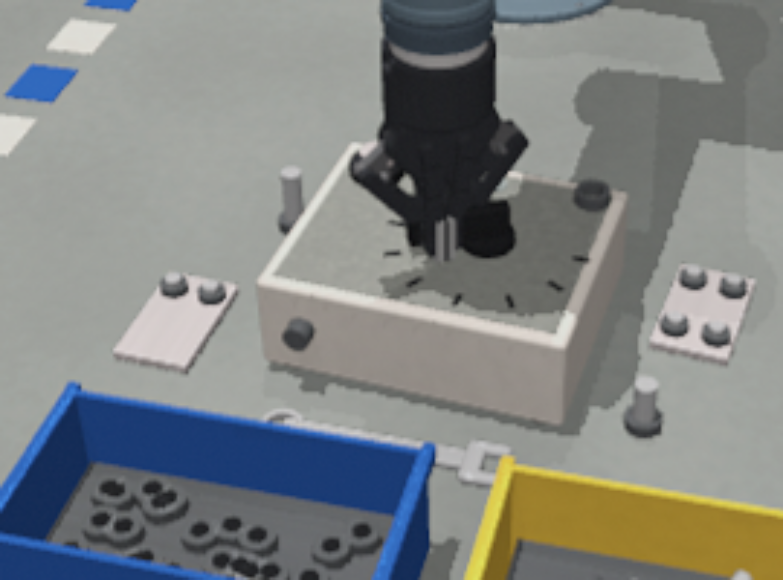

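View pics/w4.png

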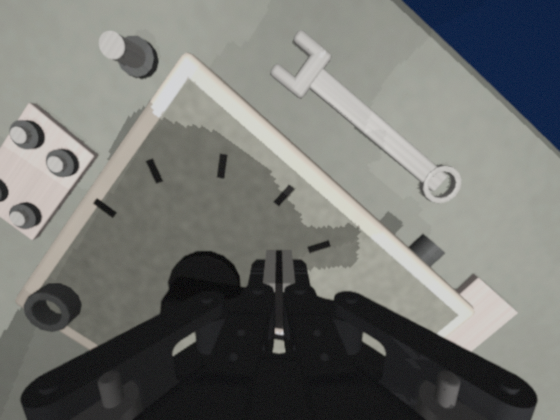

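The handle tail and tip in the scene view suggest it has snapped towards mark 6. I'll back off sideways, lift and look.

```bash
python3 -m pendant '[[0.8,0,0,0,0,0],[1,0,0,0,0,0],[0.7,0,0,0,0,0],[0,0,-3,0,0,0],[0,0,-4,0,0,0],[0,0,-4,0,0,0],[3,0,-1,0,0,0],[4,0,0,0,0,0],[0,0,0,0,0,0]]'
python3 - <<'E'
from plan import *
f=grab_frame('scene');cv2.imwrite('pics/s5.png',cv2.resize(f[165:295,155:355,::-1],None,fx=4,fy=4,interpolation=cv2.INTER_CUBIC))
f=grab_frame('wrist');cv2.imwrite('pics/w5.png',f[:,:,::-1])
E
```

```text
t: 7.9
tool_pos: [0.6937, 0.1226, 0.2164]
ee_rot: [[0.804, 0.594, 0.001], [0.594, -0.805, 0.001], [0.002, -0.0, -1.0]]
ft_force: [-0.5, -0.6, -0.9]
gripper_width: 0.0
```

View pics/s5.png

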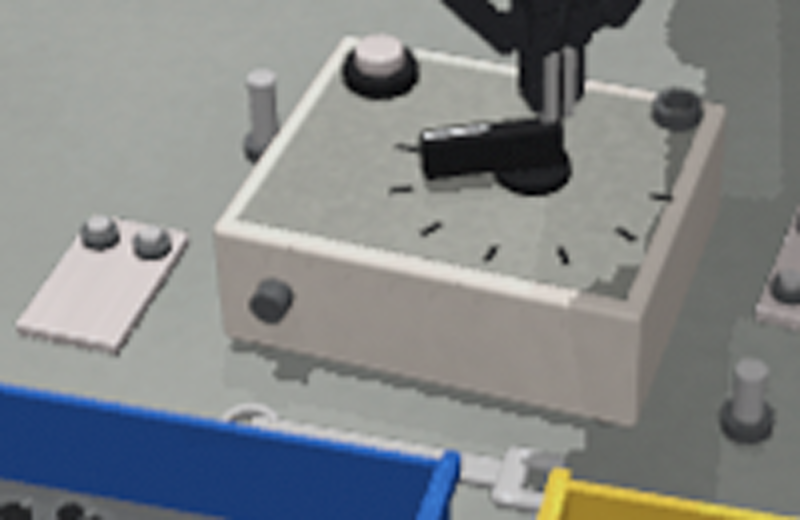

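View pics/w5.png

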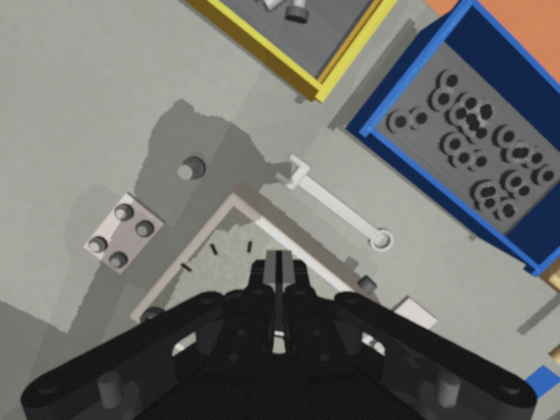

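In the scene crop the handle's white line runs from (430,137) to (488,126). The marks and box are at the same pixels as before, so the controller hasn't moved. I'll turn that line into an angle.

Run:
```python
from plan import *
S=lambda U,V:(155+(U+.5)/4-.5,165+(V+.5)/4-.5)
f=grab_frame('scene')
a=pt('scene',*S(488,126),.119)[:2];b=pt('scene',*S(430,137),.119)[:2]
d=b-a;print(a,b,'line th',np.pi/2-(np.arctan2(d[1],d[0])-YAW))
for ax in (AX,np.array([.5732,.086])):
  d=b-ax;print('tip-axis',np.hypot(*d),'th',np.pi/2-(np.arctan2(d[1],d[0])-YAW))
for n in (5,6,7):
  th=.5236*(n-1);c,s=np.cos(YAW),np.sin(YAW);h=np.array([[c,-s],[s,c]])@[np.sin(th),np.cos(th)]
  for r in (.022,.06):
    u=proj('scene',[*(AX+r*h),.119]);print(n,r,((u-[155,165]+.5)*4-.5).round())
```

```text
[0.58300229 0.06463811] [0.59931823 0.03763099] line th 2.519598564961563
tip-axis 0.05575888753349904 th 2.5796137525391587
tip-axis 0.05497019934941678 th 2.5679361198768325
5 0.022 [503. 138.]
5 0.06 [447. 168.]
6 0.022 [493. 127.]
6 0.06 [421. 136.]
7 0.022 [494. 114.]
7 0.06 [426. 101.]
```

Angle reads about 2.57, and the line fits the prediction for step 6 of (493,127) to (421,136) and not steps 5 or 7. The selector is at step six, so next is the button.

Run:
```python
from plan import *
print(to((.5065,-.0155),.21))
```

```text
[array([-22.81,   0.04,   0.79])]
```

```bash
python3 -m pendant '[[-3.8,0,0,0,0,0],[-3.8,0,0,0,0,0],[-3.8,0,0,0,0,0],[-3.8,0,0,0,0,0],[-3.8,0,0,0,0,0],[-3.8,0,0,0,0,0],[0,0,0,0,0,0],[0,0,0,0,0,0]]'
python3 - <<'E'
from plan import *
print(to((.5065,-.0155),.12),read_state()['ft_force'])
f=grab_frame('wrist');cv2.imwrite('pics/w6.png',f[:,:,::-1])
E
```

```text
t: 8.85
tool_pos: [0.5053, -0.0158, 0.2191]
ee_rot: [[0.807, 0.59, 0.001], [0.59, -0.807, 0.0], [0.001, 0.001, -1.0]]
ft_force: [0.7, 0.0, 0.9]
gripper_width: 0.0001
[array([0.11, 0.05, 9.91])] [0.69088263 0.01408944 0.93184038]
```

View pics/w6.png

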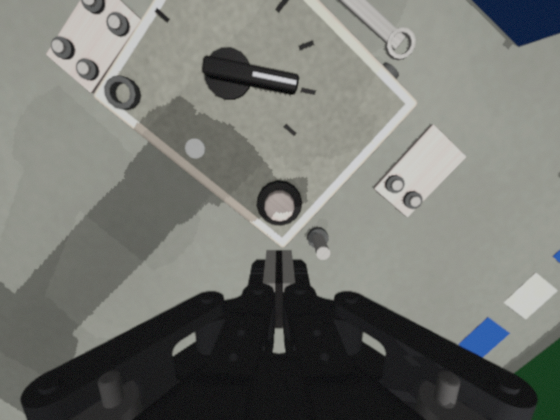

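This view clearly shows the handle pointing at the sixth mark (309,91), with the seventh at (290,129). The button centre is at about (280,206).

```bash
python3 - <<'E'
from plan import *
print(pt('wrist',280,207,.107))
E
python3 -m pendant '[[0.1,0,2.5,0,0,0],[0,0,3,0,0,0],[0,0,2.5,0,0,0],[0,0,1.4,0,0,0],[0,0,0.5,0,0,0],[0,0,0,0,0,0]]'
```

```text
[ 0.50758445 -0.016321    0.107     ]
t: 9.5
tool_pos: [0.5075, -0.0142, 0.119]
ee_rot: [[0.806, 0.592, -0.001], [0.592, -0.806, 0.0], [-0.001, -0.001, -1.0]]
ft_force: [-0.6, -0.4, 0.2]
gripper_width: 0.0
```

```bash
python3 -m pendant '[[-0.13,0.1,0.4,0,0,0],[0,0,0.4,0,0,0],[0,0,0.3,0,0,0],[0,0,0,0,0,0]]'
python3 -m pendant '[[0,0,0.2,0,0,0],[0,0,0.2,0,0,0],[0,0,0.2,0,0,0],[0,0,0.1,0,0,0],[0,0,0,0,0,0]]'
```

```text
t: 9.9
tool_pos: [0.5066, -0.0163, 0.1083]
ee_rot: [[0.806, 0.591, -0.0], [0.591, -0.806, -0.0], [-0.0, -0.0, -1.0]]
ft_force: [-0.3, -0.0, -0.2]
gripper_width: -0.0003
t: 10.4
tool_pos: [0.507, -0.0164, 0.1017]
ee_rot: [[0.806, 0.591, 0.001], [0.591, -0.806, -0.0], [0.0, 0.001, -1.0]]
ft_force: [-1.1, 0.3, 4.3]
gripper_width: -0.0001
```

Contact shows as a spring force of about 4.3 N. I'll go on in small steps to the end stop.

```bash
python3 -m pendant '[[0,0,0.1,0,0,0],[0,0,0,0,0,0]]'
python3 -m pendant '[[0,0,0.1,0,0,0],[0,0,0,0,0,0]]'
```

```text
t: 10.6
tool_pos: [0.5071, -0.0164, 0.101]
ee_rot: [[0.806, 0.591, 0.001], [0.591, -0.806, -0.0], [0.001, 0.001, -1.0]]
ft_force: [-1.0, -0.6, 6.9]
gripper_width: 0.0002
t: 10.8
tool_pos: [0.5071, -0.0164, 0.1009]
ee_rot: [[0.806, 0.591, 0.001], [0.591, -0.806, -0.0], [0.001, 0.001, -1.0]]
ft_force: [-4.1, -0.3, 13.7]
gripper_width: -0.0
```

The end stop shows clearly: z stays at 0.101, the full 6 mm of travel, while the force rises past 5 N to 13.7 N. Now I'll release, lift away and check.

```bash
python3 -m pendant '[[0,0,-0.3,0,0,0],[0,0,-0.6,0,0,0],[0,0,-1.5,0,0,0],[0,0,-3,0,0,0],[0,0,-4,0,0,0],[-2,0,-2,0,0,0],[-3,0,0,0,0,0],[-3,0,0,0,0,0],[-2,0,0,0,0,0],[0,0,0,0,0,0]]'
python3 - <<'E'
from plan import *
f=grab_frame('scene');g=cv2.resize(f[165:295,155:355,::-1],None,fx=4,fy=4,interpolation=cv2.INTER_CUBIC);cv2.imwrite('pics/s7.png',g)
f=grab_frame('wrist');cv2.imwrite('pics/w7.png',f[:,:,::-1])
E
```

```text
t: 11.8
tool_pos: [0.424, -0.076, 0.2132]
ee_rot: [[0.808, 0.589, -0.002], [0.589, -0.808, 0.0], [-0.001, -0.001, -1.0]]
ft_force: [-0.1, 0.3, -0.4]
gripper_width: 0.0
```

View pics/s7.png

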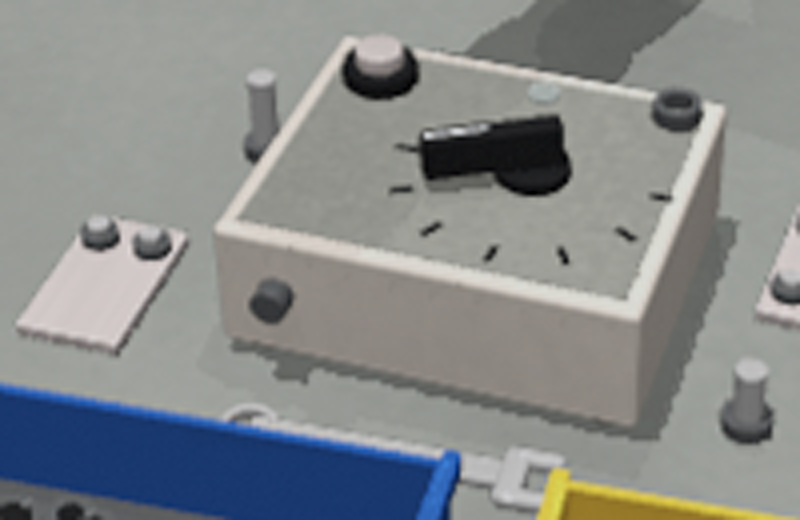

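View pics/w7.png

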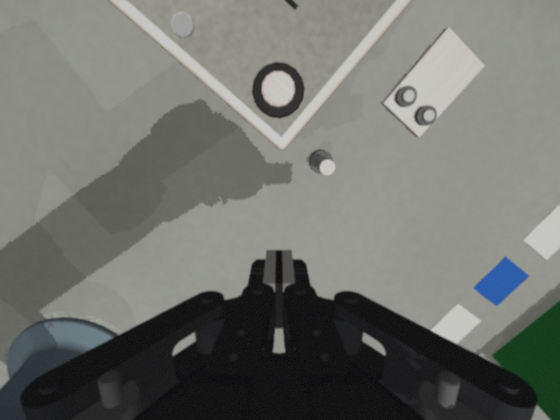

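The button is back up at (380,50) in the scene crop. The handle is still at step six, and the controller, nut, bolts, plates and spanner show at the same pixels as before.

```bash
python3 -c "
from rig import *
hand_in()"
```

```text
the job is handed in; nothing more can be done
```

The selector is at step six and the button was pressed once after that, so I handed the job in at about 12 s of the 51 s allowed.

- **Selector:** it started at step 4. I pushed the handle two clicks clockwise from its left side with the closed fingertip. Sideways force readings between moves were about 2 N at most. The angle measured from the picture afterwards was about 2.57, against 2.618 for step six. The wrist view also showed the handle pointing at the sixth mark.
- **Button:** I pressed it down 6 mm to its stop. The height held at 0.101 m while the force rose to about 14 N, past the spring's 5 N. After I let go, the pictures showed it back up.
- **Last checks:** in the scene view the handle was still at step six. The controller, nut, bolts, right plate and spanner were at the same pixels as in the first pictures. The left plate was only partly in the last view, and what showed had not moved. The arm was clear, with the force reading near zero.
- **Disagreements:** the top and scene cameras differed by up to about 5 mm on the button's position. I aimed close to the position worked out from the marks and checked it with the wrist camera. An early wrist reading also put the handle tip about 4 mm left of where I expected it, so I left a slightly wider gap on the approach.

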